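# Sort blower modules by tag, with a spin check

## Task

Two serviced blower modules wait in the intake tray. Put the one with the cross-shaped tag down in the reject nest (marked with a cross); stand the one with the round tag on the spin stand, let go and push its impeller round with a fingertip so that it spins on by itself, then put that module down in the pass nest (marked with a disc). Both must end fully down in their nests with the tag end towards the nest's sign; keep the modules upright throughout and leave everything else on the bench where it is.

Things in the scene. Friction and masses are not known exactly. Their poses are not given: they have to be found in the camera images.
- round_module: white blower module: housing 64 (x) by 56 (y) by 62 mm tall, with a low flange (48 long, 50 wide, 12 mm thick) at its foot from x = +32 to +80 mm. A black disc tag, 40 mm across, (3 mm thick) lies on the flange. Impeller on top, up to 83 mm. Origin: centre of the housing's underside; x towards the flange, z up. About 0.39 kg. Starts at either place in the tray, flange to the tray's +x.
- cross_module: white blower module: housing 64 (x) by 56 (y) by 62 mm tall, with a low flange (48 long, 50 wide, 12 mm thick) at its foot from x = +32 to +80 mm. A black X-shaped tag, bars 46 by 11 mm (3 mm thick) lies on the flange. Impeller on top, up to 83 mm. Origin: centre of the housing's underside; x towards the flange, z up. About 0.39 kg. Starts at either place in the tray, flange to the tray's +x.
- round_hub (a point): centre of the top of the round-tagged module's bare metal impeller, 83 mm above the module's underside, on the vertical axis through its origin. The impeller: a 50 mm disc, a 14 mm hub and five upright radial vanes, 3 mm thick, 65 to 83 mm above the underside, reaching out to 25 mm from the axis
- round_impeller (a joint): angle (rad) of the round-tagged module's impeller about the vertical, positive anticlockwise from above; no end stops, very little friction: a light fingertip push on a vane leaves it coasting for several seconds
- intake_tray: low grey tray, 140 by 210 mm, floor 10 mm above the bench, lips to 18 mm. The modules stand in it 110 mm apart along its y, backs 5 to 12 mm from a 68 mm tall rail at x = -50 to -42 mm: no finger fits behind them. Origin: on the bench midway between the housings; x towards the flanges. Fixed
- spin_stand: grey plate 140 by 86 mm, black rubber top 10 mm above the bench; four steel corner lugs (to 20 mm) bound x = -37 to +85, y = -34 to +34 mm; open on all sides. A module on it has its origin 10 mm above the stand's and the same x axis, or (equally good) is turned half round with its origin at x = +48 mm. Origin: on the bench; x along the long side. Fixed
- pass_nest: aluminium nest, floor 10 mm above the bench, low lips to 18 mm round a pocket x = -37 to +85, y = -32 to +32 mm. A seated module has its origin 10 mm above the nest's and the same x axis. Has two tall cheeks and a disc sign. Origin: on the bench under the housing's place; x towards the sign, z up. Fixed; swaps places with the other nest and the stand.
- pass_cheeks (a point): midway between the tops of the pass nest's two steel cheeks, 68 mm above the bench, over the housing's place. Cheeks: from x = -22 to +22 mm, inner faces at y = -32 and +32 mm. The housing goes down between them; no finger fits between housing and cheek, so hold it by its back (-x) and front (+x) faces
- pass_sign (a point): centre of the black disc, 30 mm wide, at the front end of the pass nest, 109 mm in +x from the nest's origin
- reject_nest: aluminium nest, floor 10 mm above the bench, low lips to 18 mm round a pocket x = -37 to +85, y = -33 to +33 mm. A seated module has its origin 10 mm above the nest's and the same x axis. No cheeks, X-shaped sign. Origin: on the bench under the housing's place; x towards the sign, z up. Fixed; swaps places with the other nest and the stand.
- reject_sign (a point): centre of the black X, about 30 mm wide, at the front end of the reject nest, 109 mm in +x from the nest's origin
- jar: bystander: closed glass jar, 40 mm wide, 36 mm tall, between the tray and the nests; origin under its centre
- dropper: bystander: white dropper bottle, 32 mm wide, 85 mm tall, beyond the nests; origin under its centre
- jaw_model: bystander: plaster jaw model, 60 by 70 by 36 mm, beyond the nests; origin under its centre
- spatula: bystander: spatula, 170 mm long, lying near the robot; origin under its middle
- cup: bystander: white cup, 56 mm wide, 50 mm tall, near the robot; origin under its centre
- case: bystander: flat blue case, 110 by 170 by 22 mm, at the far side; origin under its centre
Mind the look-alikes: they are no part of the job. Leave any brown look-alike of the cross_module alone.

How it is judged (in metres and radians):
On the way, in this order (a step that is already met when the one before it is completed fails the run):
1. the round-tagged module stands upright on the spin stand (flange to either end), let go and at rest ((x of round_module in the frame of spin_stand between -0.009 and 0.009 m or x of round_module in the frame of spin_stand between 0.039 and 0.057 m) and y of round_module in the frame of spin_stand between -0.008 and 0.008 m and z of round_module in the frame of spin_stand between 0.006 and 0.0145 m and angle between round_module's own z axis and vertical below 0.08 rad and contact force between the fingers and round_module below 0.05 N and linear speed of round_module below 0.02 m/s), for 0.2 s.
2. standing there untouched, its impeller spins on by itself (over 2 rad/s, either way, for 0.3 s) ((x of round_module in the frame of spin_stand between -0.009 and 0.009 m or x of round_module in the frame of spin_stand between 0.039 and 0.057 m) and y of round_module in the frame of spin_stand between -0.008 and 0.008 m and z of round_module in the frame of spin_stand between 0.006 and 0.0145 m and angle between round_module's own z axis and vertical below 0.08 rad and contact force between the fingers and round_module below 0.05 N and (velocity of joint round_impeller above 2 rad/s or velocity of joint round_impeller below -2 rad/s)), for 0.3 s.
At the end, for the whole second after the job is handed in: the round-tagged module stands in the pass nest and the cross-tagged one in the reject nest, each with its origin within 9 mm (nest's x) and 8 mm (y) of the seated place, 6 to 14.5 mm above the nest's origin (10 mm is fully down), tilted less than 0.08 rad, released and at rest (x of round_module in the frame of pass_nest between -0.009 and 0.009 m and y of round_module in the frame of pass_nest between -0.008 and 0.008 m and z of round_module in the frame of pass_nest between 0.006 and 0.0145 m and angle between each of round_module, cross_module's own z axis and vertical below 0.08 rad and x of cross_module in the frame of reject_nest between -0.009 and 0.009 m and y of cross_module in the frame of reject_nest between -0.008 and 0.008 m and z of cross_module in the frame of reject_nest between 0.006 and 0.0145 m and contact force between the fingers and round_module below 0.05 N and contact force between the fingers and cross_module below 0.05 N and linear speed of each of round_module, cross_module below 0.02 m/s); the robot touches nothing.
It fails at once if the round-tagged module is tipped by more than 0.6 rad (angle between round_module's own z axis and vertical above 0.6 rad).
It fails at once if the cross-tagged module is tipped by more than 0.6 rad (angle between cross_module's own z axis and vertical above 0.6 rad).
It fails at once if a bystander (jar, dropper bottle, jaw model, spatula, cup or case) is moved by more than 30 mm (distance of any of jar, dropper, jaw_model, spatula, cup, case from where it was at the start of the episode above 0.03 m).
It also fails if it takes over 72 s, if anything falls off the work surface, if the arm or the gripper's body presses on something with over 40 N, if the wrist force passes 120 N, or if a joint passes its speed limit or range.

## Robot

A 6-joint arm with a two-finger parallel gripper is mounted at the origin on the work surface. World frame = base frame: x ahead of the robot, y to its left, z up, the work surface at z = 0. Lengths are in mm, angles in degrees, forces in N, time in s.
With the tool pointing down it reaches from about 300 to 850 mm from the base axis. Payload 4.2 kg.
Tool frame: the origin (TCP) lies at the very end of the fingers, on their centre line; the grasp point (between the pads) lies 19 mm behind it (env.grip_depth is the distance from the TCP to the grasp point, in mm); z points along the fingers, y is the line along which they close (so a half turn about z gives the same grasp; the last joint's range is limited). The gripper opens to 91 mm and grips with 3 to 60 N. Pads are 32 mm wide; open, the fingers measure 118 mm over their backs; the gripper's body (76 mm by 178 mm) begins 60 mm behind the grasp point.
Start: joints at [-65.947, 18.312, 89.639, -0, 72.044, -1.146], TCP at [244.816, -520.296, 213.976] pointing down, gripper open.
Joint ranges: [-177.97, 177.97], [-48.28, 115.42], [12.27, 149.76], [-77.06, 257.06], [2.81, 150.46], [-146.56, 146.56]. Speed limits (degrees/s): [147.25, 147.25, 180, 180, 180, 180].

## Interface

Orientations are given as [roll, pitch, yaw] about the fixed x, y, z axes, in that order (R = Rz(yaw) Ry(pitch) Rx(roll)).
In Python, from workcell import env, cams gives the robot as it stands.
- The arm moves only by the tool apply_moves, never from a script. Its argument "deltas" is a list of rows, each a list of 5 numbers: the shift along the tool's x, y, z in m, then the turn about the tool's z in rad, then the opening, from -1 (shut) to 1 (fully open), so that 0 is half open. In form: [[tx, ty, tz, roll, gripper], ...]. A call has 1 to 5 rows; each row is the pose to reach, as a shift and turn from the pose commanded when the call began, along the tool's axes at that moment; what a row does not reach only later rows make up. A row lasts 1/10 s, in which the tool goes at most 50 mm and 8.59 degrees, less where a joint would pass 70% of its speed; a pose out of reach is approached as far as the arm can. A call with a gripper value outside its range is refused whole. The fingers move at their own pace and stop on an object; "grip_force" is the grip in N (left out, the last holds). Time passes only in rows, so rows that repeat a pose let the fingers close. It gives the time, the measured TCP pose, the force, the opening and the grip force at its end, in the units of the state.
- env.state(): the state, without advancing time (a new reading comes with each control period).
- cams.grab_frame(name): name is "scene" or "top"; returns the picture (480x640x3 uint8, blue, green, red); there is no depth.
- cams.get_calibration(name): a dict with "mtx" (3x3 intrinsics, pixels), "eye" and "attitude" of the camera in the world. Camera axes: x right, y down, z forward; pixel columns grow to the right and rows downward; lengths in mm; the calibration is good to about 2 mm. A picture is of the moment at which its call begins. get_calibration takes no time and is no camera call.
- env.job_done(): hands the job in; it is judged then, once.
The state is a dict: "time_s": time; "qpos": joint angles; "qvel": joint speeds; "effort": joint torques, N m; "ee_pos": TCP position; "ee_rot": TCP orientation; "force": force on the tool from outside, world axes, zero at the start; "torque": the same for the moment, N m; "gripper_width": finger opening in mm; "gripper_force": force on a finger pad.
Only numpy, scipy, OpenCV 4.12 (cv2) and the standard library are available. Lean on these libraries where they do the work, as an engineer would, in place of code of your own. Each camera call takes 0.05 s, during which the arm holds its last target. There are 200 camera calls.

## Working session

There is one attempt and no reset: what is moved stays moved. The work goes in short steps, Python scripts to look and compute and a tool call to move; the robot and the scene stay as the last step left them, time stands still between calls to the robot, and variables do not carry over. Pictures are saved under pics/ and viewed, at most 10 in all, crops included, and the job is handed in when it is done.

Besides the shell and the picture viewer there is one more tool, called after "Call:" as name(argument=value, ...), one argument or row to a line, values as JSON. apply_moves: Moves the arm, as the interface text tells. Its arguments: {"type":"object","properties":{"deltas":{"type":"array"},"grip_force":{"type":"number"}},"required":["deltas"]}

```bash
mkdir -p pics; cat > h.py <<'E'
import numpy as np, cv2
from workcell import env, cams
def cal(n):
    c=cams.get_calibration(n); return np.array(c["mtx"],float),np.array(c["eye"],float),c["attitude"]
E
python3 - <<'E'
from h import *
for n in ("scene","top"):
    print(n,cams.get_calibration(n)); cv2.imwrite(f"pics/{n}0.png",cams.grab_frame(n))
print(env.state())
E
```

```text
scene {'mtx': array([[621.67026701,   0.        , 321.00791268],
       [  0.        , 621.67026701, 238.41847998],
       [  0.        ,   0.        ,   1.        ]]), 'eye': array([1222.47384518,  142.94963358, 1161.13745894]), 'attitude': array([-148.1731102 ,   -0.20491221,  101.04547265])}
top {'mtx': array([[541.99253104,   0.        , 317.51901086],
       [  0.        , 541.99253104, 248.73290818],
       [  0.        ,   0.        ,   1.        ]]), 'eye': array([ 450.80692782,   30.31298394, 1346.19302511]), 'attitude': array([-1.75556755e+02, -1.29760751e-01, -9.15757400e+01])}
{'time_s': 0.1, 'qpos': array([-6.59474764e+01,  1.83476804e+01,  8.96993317e+01,  5.23309617e-04,
        7.20432597e+01, -1.14527990e+00]), 'qvel': array([ 0.03068105,  0.03314123, -0.06307475, -0.18195021, -0.14173167,
       -0.02213844]), 'effort': array([-4.24611881e-04, -4.13331020e+01, -2.32510221e+01,  7.27915415e-02,
        4.21492488e-02, -5.69170481e-05]), 'ee_pos': array([ 244.62977412, -519.8718113 ,  213.20790485]), 'ee_rot': array([-1.79909756e+02, -2.30177749e-03,  2.51976399e+01]), 'force': array([-0.39388862,  0.06242061, -0.27096067]), 'torque': array([-0.01885151,  0.03473577,  0.00394832]), 'gripper_force': 0.0, 'gripper_width': 91.21162514116551}
```

View pics/top0.png

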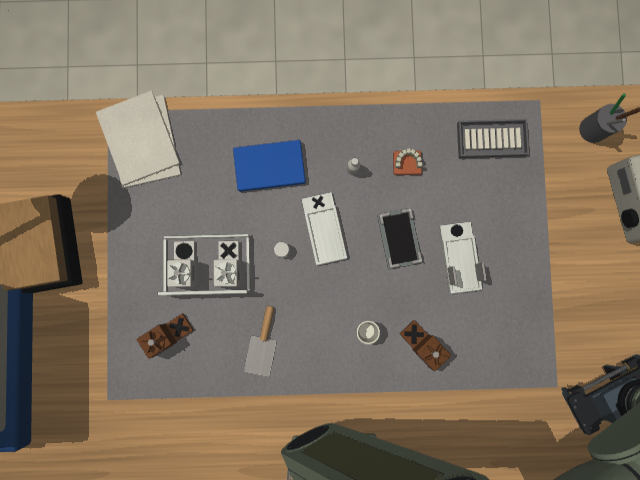

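View pics/scene0.png

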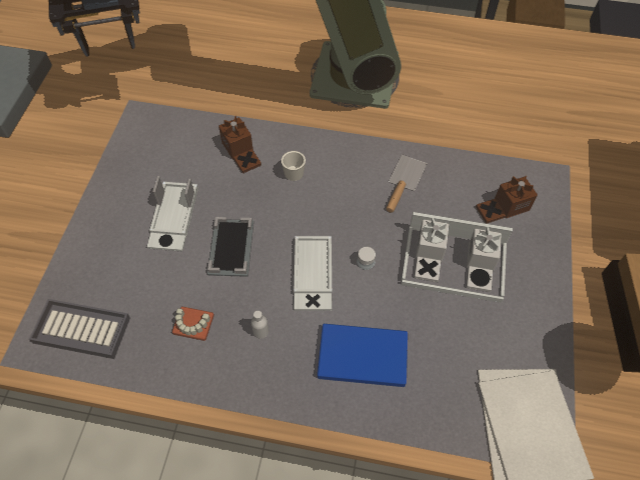

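The top view shows the tray with the round module (tag at 184,250) and the cross module (tag at 228,250). It also shows the reject sign at (318,202), the stand at (400,238) and the pass sign at (457,231).
- **Look-alikes:** brown cross modules at (165,338) and (427,345), which I leave alone, and the X sign at (318,202). The stand's black top is not a tag either.
- **Choice:** the two white modules in the tray, to be checked in a crop next.

```bash
cat >> h.py <<'E'
from scipy.spatial.transform import Rotation as Ro
def ray(n,p):
    K,e,a=cal(n); R=Ro.from_euler("xyz",a,degrees=True).as_matrix()
    d=R@np.linalg.inv(K)@np.array([p[0],p[1],1.0]); return e,d/np.linalg.norm(d)
def plane(n,p,z):
    e,d=ray(n,p); return e+d*(z-e[2])/d[2]
def tri(pt,ps):
    (e1,d1),(e2,d2)=ray("top",pt),ray("scene",ps)
    A=np.stack([d1,-d2],1); s=np.linalg.lstsq(A,e2-e1,rcond=None)[0]
    a,b=e1+s[0]*d1,e2+s[1]*d2; return (a+b)/2,np.linalg.norm(a-b)
def proj(n,P):
    K,e,a=cal(n); R=Ro.from_euler("xyz",a,degrees=True).as_matrix()
    q=K@(R.T@(np.array(P,float)-e)); return q[:2]/q[2]
def blobs(im,mask,lo,hi):
    n,l,s,c=cv2.connectedComponentsWithStats(mask.astype(np.uint8))
    return [(c[i].round(1),s[i,4],s[i,:4]) for i in range(1,n) if lo<s[i,4]<hi]
E
python3 - <<'E'
from h import *
T=cv2.imread("pics/top0.png");S=cv2.imread("pics/scene0.png")
for n,im,(x0,y0,x1,y1) in (("top",T,(110,105,545,390)),("scene",S,(40,120,570,430))):
    m=np.zeros(im.shape[:2],bool); m[y0:y1,x0:x1]=im[y0:y1,x0:x1].max(2)<45
    for b in blobs(im,m,60,3000): print(n,*b, plane(n,b[0],20).round(0))
a=cv2.resize(T[225:305,150:260],None,fx=3.6,fy=3.6,interpolation=2)
b=cv2.resize(S[205:305,395:520],None,fx=3,fy=3,interpolation=2)
c=cv2.resize(T[185:300,295:495],None,fx=2,fy=2,interpolation=2)
d=cv2.resize(S[170:315,140:340],None,fx=2,fy=2,interpolation=2)
M=np.zeros((600,800,3),np.uint8)
for i,(x,y) in zip((a,b,c,d),((0,0),(400,0),(0,305),(400,305))): M[y:y+i.shape[0],x:x+i.shape[1]]=i[:600-y,:800-x]
cv2.imwrite("pics/mos.png",M)
E
```

```text
top [399.6 238.2] 1202 [383 213  34  51] [ 574. -178.   20.]
top [456.4 230.4] 96 [451 225  12  11] [ 590. -319.   20.]
top [183.6 250.7] 182 [176 244  16  15] [558. 353.  20.]
top [228.3 250.1] 105 [221 244  15  14] [556. 243.  20.]
top [178.5 327.2] 139 [169 318  20  19] [372. 367.  20.]
top [168.1 334. ] 116 [160 324  16  22] [356. 392.  20.]
top [413.6 333.8] 133 [405 325  19  19] [ 340. -203.   20.]
scene [246.7 158.9] 109 [238 152  18  15] [ 345. -202.   20.]
scene [491.  208.7] 127 [481 201  20  16] [377. 368.  20.]
scene [230.8 245.5] 1163 [214 223  33  47] [ 582. -175.   20.]
scene [427.5 267.3] 136 [419 259  18  17] [553. 244.  20.]
scene [479.8 276.8] 222 [471 269  18  16] [555. 354.  20.]
```

View pics/mos.png

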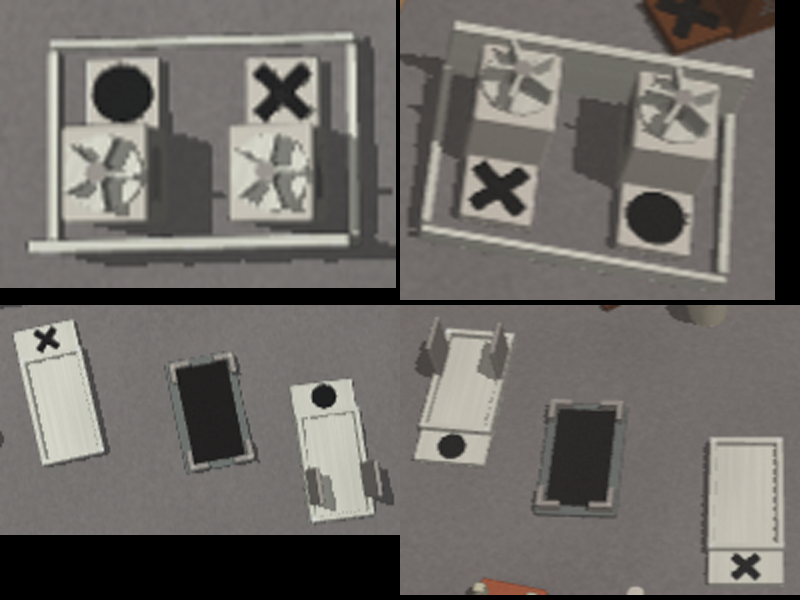

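The mosaic confirms it: in the tray the round tag is on the left module and the X on the right one, both white. The hubs are at about top (176,273) and (223,273). The reject nest has no cheeks, the pass nest has cheeks, and the stand is dark.

```bash
python3 - <<'E'
from h import *
T=cv2.imread("pics/top0.png");S=cv2.imread("pics/scene0.png")
for k,t,s in (("rtag",(183.6,250.7),(479.8,276.8)),("xtag",(228.3,250.1),(427.5,267.3)),("rhub",(176.4,272.8),(488.3,238.3)),("xhub",(223.1,272.8),(434.7,229)),
 ):
    p,e=tri(t,s); print(k,p.round(1),round(e,1))
def dark(im,b):
    x0,y0,x1,y1=b; c=255-im[y0:y1,x0:x1].max(2).astype(float); w=np.clip(c-130,0,80)
    ys,xs=np.mgrid[y0:y1,x0:x1]; return (xs*w).sum()/w.sum(),(ys*w).sum()/w.sum()
for k,bt,bs in (("rejsign",(310,195,327,210),(304,293,322,308)),("passsign",(449,223,465,239),(157,233,176,249)),("stand",(386,214,415,264),(217,225,246,267))):
    t,s=dark(T,bt),dark(S,bs); p,e=tri(t,s); print(k,np.round(t,1),np.round(s,1),p.round(1),round(e,1),plane("top",t,12).round(1),plane("scene",s,12).round(1))
for n,im,bx in (("top",T,{"rej":(296,188,352,270),"pass":(432,218,492,298)}),("scene",S,{"rej":(285,230,340,312),"pass":(143,178,203,252)})):
  for k,(x0,y0,x1,y1) in bx.items():
    m=np.zeros(im.shape[:2],np.uint8); m[y0:y1,x0:x1]=(im[y0:y1,x0:x1].min(2)>140)*255
    m=cv2.morphologyEx(m,cv2.MORPH_CLOSE,np.ones((5,5)))
    c=max(cv2.findContours(m,0,1)[0],key=cv2.contourArea); b=cv2.boxPoints(cv2.minAreaRect(c))
    W=np.array([plane(n,p,15)[:2] for p in b]); print(n,k,"ctr",W.mean(0).round(1))
    for i in range(4):
        v=W[(i+1)%4]-W[i]; print("   edge",np.linalg.norm(v).round(1),np.degrees(np.arctan2(v[1],v[0])).round(2))
# stand long edges
for n,im,(x0,y0,x1,y1) in (("top",T,(378,206,424,272)),("scene",S,(206,214,256,276))):
    m=np.zeros(im.shape[:2],np.uint8); m[y0:y1,x0:x1]=(im[y0:y1,x0:x1].max(2)<50)*255
    m=cv2.morphologyEx(m,cv2.MORPH_OPEN,np.ones((3,3)))
    c=max(cv2.findContours(m,0,1)[0],key=cv2.contourArea); b=cv2.boxPoints(cv2.minAreaRect(c))
    W=np.array([plane(n,p,10)[:2] for p in b]); print(n,"stand",W.mean(0).round(1),[(np.linalg.norm(v).round(1),np.degrees(np.arctan2(v[1],v[0])).round(2)) for v in np.diff(W,axis=0)])
E
```

```text
rtag [557.5 352.4  24.4] 1.1
xtag [555.9 243.4  24.3] 1.5
rhub [501.5 353.3  87.6] 0.5
xhub [498.7 244.8  85.6] 1.7
rejsign [317.8 201.8] [312.3 300.2] [671.2  21.   11.4] 0.9 [671.2  20.5  12. ] [671.4  21.5  12. ]
passsign [456.5 230.2] [165.4 240.2] [ 591.  -320.8   11.1] 0.6 [ 590.9 -320.9   12. ] [ 591.4 -320.1   12. ]
stand [399.9 238.2] [230.8 245.3] [ 575.  -179.4    9.1] 2.2 [ 575. -180.   12.] [ 576.6 -177.5   12. ]
top rej ctr [605.2   8.3]
   edge 78.8 -78.62
   edge 168.6 -169.02
   edge 78.1 101.24
   edge 168.4 11.24
top pass ctr [ 524.4 -327.2]
   edge 80.4 -83.4
   edge 169.8 -174.74
   edge 79.6 96.5
   edge 169.7 5.52
scene rej ctr [605.4   8.5]
   edge 80.5 101.17
   edge 172.4 10.56
   edge 75.1 -78.86
   edge 172.4 -167.64
scene pass ctr [ 526.  -328.7]
   edge 182.7 -169.91
   edge 85.5 88.06
   edge 180.4 8.32
   edge 79.5 -91.12
top stand [ 575.5 -179.7] [(np.float64(63.3), np.float64(-79.81)), (np.float64(119.6), np.float64(-170.68)), (np.float64(62.9), np.float64(100.1))]
scene stand [ 575.  -179.3] [(np.float64(122.6), np.float64(-169.79)), (np.float64(64.0), np.float64(93.0)), (np.float64(121.9), np.float64(8.82))]
```

Call:
apply_moves(
  deltas=[
    [0.142,-0.16,0,0.454,0.6],
    [0.142,-0.16,0,0.454,0.6],
    [0.142,-0.16,0,0.454,0.6],
    [0.142,-0.16,0,0.454,0.6],
    [0.142,-0.16,0,0.454,0.6],
  ],
  grip_force=25,
)

```text
time_s: 0.6
ee_pos: [305.0, -310.9, 213.6]
ee_rot: [-179.9, 0.0, -0.7]
force: [0.0, -1.6, -0.0]
gripper_width: 73.4
gripper_force: 0.0
```

Call:
apply_moves(
  deltas=[
    [0.0625,-0.2235,0,0,0.6],
    [0.0625,-0.2235,0,0,0.6],
    [0.0625,-0.2235,0,0,0.6],
    [0.0625,-0.2235,0,0,0.6],
    [0.0625,-0.2235,0,0,0.6],
  ],
)

```text
time_s: 1.1
ee_pos: [370.7, -89.7, 213.8]
ee_rot: [-180.0, 0.0, -0.7]
force: [1.0, -0.5, 0.2]
gripper_width: 73.0
gripper_force: 0.0
```

Call:
apply_moves(
  deltas=[
    [0.0625,-0.2235,0.03,0,0.6],
    [0.0625,-0.2235,0.03,0,0.6],
    [0.0625,-0.2235,0.03,0,0.6],
    [0.0625,-0.2235,0.03,0,0.6],
    [0.0625,-0.2235,0.03,0,0.6],
  ],
)

```text
time_s: 1.6
ee_pos: [436.6, 133.0, 183.3]
ee_rot: [-180.0, 0.0, -0.7]
force: [0.4, 0.8, -0.4]
gripper_width: 72.9
gripper_force: 0.0
```

Call:
apply_moves(
  deltas=[
    [0.0622,-0.2208,0.033,0,0.6],
    [0.0622,-0.2208,0.033,0,0.6],
    [0.0622,-0.2208,0.033,0,0.6],
    [0.0622,-0.2208,0.033,0,0.6],
    [0.0622,-0.2208,0.033,0,0.6],
  ],
)

```text
time_s: 2.1
ee_pos: [502.0, 353.1, 149.5]
ee_rot: [180.0, 0.0, -0.7]
force: [-0.3, -1.1, 0.2]
gripper_width: 72.5
gripper_force: 0.0
```

Call:
apply_moves(
  deltas=[
    [0,0,0.03,0,0.6],
    [0,0,0.06,0,0.6],
    [0,0,0.09,0,0.6],
    [0,0,0.113,0,0.6],
    [0,0,0.113,0,0.6],
  ],
)

```text
time_s: 2.6
ee_pos: [499.3, 348.3, 34.1]
ee_rot: [179.7, 0.4, -0.8]
force: [0.1, -0.5, -0.5]
gripper_width: 72.9
gripper_force: 0.0
```

Call:
apply_moves(
  deltas=[
    [0,0,0,0,0.0],
    [0,0,0,0,0.0],
    [0,0,0,0,0.0],
    [0,0,0,0,0.0],
  ],
)

```text
time_s: 3.0
ee_pos: [502.9, 350.8, 39.5]
ee_rot: [-179.9, -0.2, -0.8]
force: [0.8, 1.5, 1.5]
gripper_width: 56.2
gripper_force: 24.9
```

Call:
apply_moves(
  deltas=[
    [0,0,0,0,0.0],
    [0,0,0,0,0.0],
  ],
)

```text
time_s: 3.2
ee_pos: [502.8, 350.9, 39.4]
ee_rot: [-179.9, -0.2, -0.8]
force: [0.3, 1.5, 6.4]
gripper_width: 56.0
gripper_force: 24.9
```

Call:
apply_moves(
  deltas=[
    [0,0,-0.01,0,0.0],
    [0,0,-0.03,0,0.0],
    [0,0,-0.06,0,0.0],
    [0,0,-0.09,0,0.0],
    [0,0,-0.11,0,0.0],
  ],
)

```text
time_s: 3.7
ee_pos: [501.7, 349.5, 149.6]
ee_rot: [180.0, -0.0, -0.8]
force: [1.8, -0.1, -4.3]
gripper_width: 56.1
gripper_force: 24.9
```

Call:
apply_moves(
  deltas=[
    [0,0,0,0,0.0],
    [0,0,0,0,0.0],
  ],
)

```text
time_s: 3.9
ee_pos: [501.0, 349.2, 147.0]
ee_rot: [179.9, 0.1, -0.8]
force: [-0.3, 0.1, -4.2]
gripper_width: 55.8
gripper_force: 24.9
```

```bash
python3 - <<'E'
from h import *
S=cams.grab_frame("scene");T=cams.grab_frame("top")
p=proj("scene",[520,350,120]).astype(int);q=proj("top",[520,350,120]).astype(int);print(p,q)
a=[cv2.resize(I[max(0,y-60):y+60,max(0,x-65):x+65],(390,360)) for I,(x,y) in((S,p),(T,q))]
cv2.imwrite("pics/lift.png",np.hstack(a)); print(env.state()["ee_pos"],env.state()["force"],env.state()["gripper_width"])
E
```

```text
[490 237] [174 264]
[500.56835976 349.00203293 145.81821033] [-0.10640869 -0.02997623 -3.86148242] 56.21196383093484
```

View pics/lift.png

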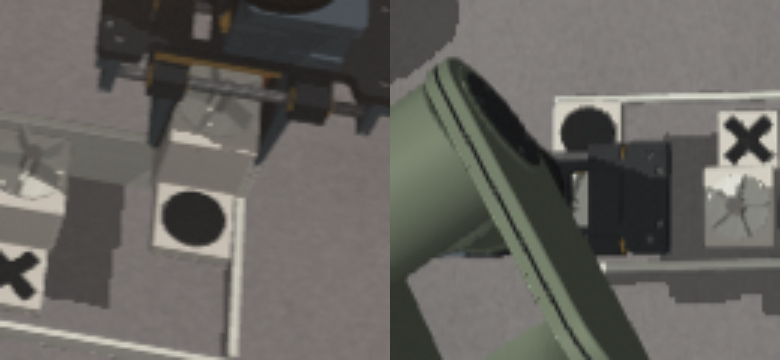

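Both crops show the round module lifted and upright between the fingers, with its tag clear at about (190,217) in the left crop. I'll measure where it sits in the hand.

```bash
cat >> h.py <<'E'
def tagpix(im,c,r=16,v=50):
    x,y=np.round(c).astype(int); m=np.zeros(im.shape[:2],bool); m[y-r:y+r,x-r:x+r]=im[y-r:y+r,x-r:x+r].max(2)<v
    return max(blobs(im,m,20,2000),key=lambda b:b[1])
def goto(P,yaw,zgiven=None):
    s=env.state(); p=s["ee_pos"]; y=s["ee_rot"][2]; t=np.radians(y)
    d=np.array(P)-p; tx=d[0]*np.cos(t)+d[1]*np.sin(t); ty=d[0]*np.sin(t)-d[1]*np.cos(t)
    print("ee",p.round(1),round(y,2),"-> t",np.round([tx/1e3,ty/1e3,-d[2]/1e3],4),"turn",round(-np.radians(yaw-y),3))
E
python3 - <<'E'
from h import *
S=cams.grab_frame("scene");p=env.state()["ee_pos"]
g=proj("scene",[p[0]+56,p[1],p[2]-14.4]); b=tagpix(S,g); print(g,b)
w=plane("scene",b[0],p[2]-14.4); print("tag",w.round(1),"rel",(w-p).round(1))
y=9.7; u=np.array([np.cos(np.radians(y)),np.sin(np.radians(y))])
goto([551.5,-183.6,p[2]],y)
E
```

```text
[490.05421952 249.81783528] (array([489. , 249.3]), np.int32(259), array([480, 241,  19,  17], dtype=int32))
tag [555.9 347.1 131.4] rel [ 55.2  -2.1 -14.4]
ee [500.7 349.1 145.8] -0.81 -> t [ 0.0584  0.5319 -0.    ] turn -0.184
```

Call:
apply_moves(
  deltas=[
    [0.004,0.03,0,0,0.0],
    [0.008,0.07,0,0,0.0],
    [0.012,0.11,0,0,0.0],
    [0.016,0.15,0,0,0.0],
    [0.02,0.19,0,0,0.0],
  ],
)

```text
time_s: 4.55
ee_pos: [518.3, 158.0, 146.6]
ee_rot: [179.9, 0.1, -0.8]
force: [0.1, 0.2, -4.0]
gripper_width: 56.4
gripper_force: 24.9
```

Call:
apply_moves(
  deltas=[
    [0.004,0.04,0,0,0.0],
    [0.008,0.08,0,0,0.0],
    [0.012,0.12,0,0,0.0],
    [0.016,0.16,0,0,0.0],
    [0.02,0.2,0,0,0.0],
  ],
)

```text
time_s: 5.05
ee_pos: [535.4, -42.1, 146.7]
ee_rot: [-180.0, 0.1, -0.8]
force: [-0.1, -0.6, -2.7]
gripper_width: 56.0
gripper_force: 24.9
```

Call:
apply_moves(
  deltas=[
    [0.004,0.04,0,0,0.0],
    [0.008,0.08,0,-0.1,0.0],
    [0.012,0.12,0,-0.184,0.0],
    [0.018,0.142,0,-0.184,0.0],
    [0.018,0.142,0,-0.184,0.0],
  ],
)

```text
time_s: 5.55
ee_pos: [552.2, -185.8, 146.4]
ee_rot: [180.0, 0.1, 9.5]
force: [-0.7, -0.2, -4.0]
gripper_width: 55.9
gripper_force: 24.9
```

Call:
apply_moves(
  deltas=[
    [0,0,0,0,0],
    [0,0,0,0,0],
  ],
)

```text
time_s: 5.75
ee_pos: [551.6, -181.7, 147.1]
ee_rot: [-179.9, 0.1, 9.8]
force: [-0.0, -0.3, -3.4]
gripper_width: 56.0
gripper_force: 24.9
```

```bash
python3 - <<'E'
from h import *
goto([551.5,-183.6,41],9.7)
S=cams.grab_frame("scene");T=cams.grab_frame("top");p=env.state()["ee_pos"]
for n,I in(("scene",S),("top",T)):
  g=proj(n,[p[0]+55,p[1]+9,p[2]-14.4]); b=tagpix(I,g); print(n,g.round(1),b,plane(n,b[0],p[2]-14.4).round(1)-p)
E
```

```text
ee [ 551.6 -181.7  147.1] 9.77 -> t [-0.0004  0.0018  0.1061] turn 0.001
scene [221.7 226.8] (array([221.7, 226.8]), np.int32(244), array([213, 219,  19,  17], dtype=int32)) [ 55.04190349   9.09122499 -14.44537679]
top [404.3 218.9] (array([408.2, 215.5]), np.int32(195), array([397, 203,  22,  28], dtype=int32)) [ 6.25419035e+01 -8.77501244e-03 -1.44453768e+01]
```

Call:
apply_moves(
  deltas=[
    [0,0.002,0.02,0,0],
    [0,0.002,0.045,0,0],
    [0,0.002,0.07,0,0],
    [0,0.002,0.09,0,0],
    [0,0.002,0.09,0,0],
  ],
)

```text
time_s: 6.35
ee_pos: [550.3, -183.0, 55.3]
ee_rot: [-179.8, 0.3, 9.8]
force: [-0.5, -0.3, -3.9]
gripper_width: 56.1
gripper_force: 24.9
```

Call:
apply_moves(
  deltas=[
    [0,0,0,0,0],
    [0,0,0,0,0],
  ],
)

```text
time_s: 6.55
ee_pos: [553.8, -184.8, 59.4]
ee_rot: [179.9, -0.1, 9.8]
force: [0.7, 0.7, -3.2]
gripper_width: 56.1
gripper_force: 24.9
```

```bash
python3 - <<'E'
from h import *
goto([551.5,-183.6,39.5],9.7)
S=cams.grab_frame("scene");p=env.state()["ee_pos"]
g=proj("scene",[p[0]+55,p[1]+9,p[2]-14.4]); b=tagpix(S,g); print(b,plane("scene",b[0],p[2]-14.4).round(1)-p)
x,y=g.astype(int); cv2.imwrite("pics/st.png",cv2.resize(S[y-70:y+60,x-70:x+70],None,fx=4,fy=4))
E
```

```text
ee [ 553.8 -184.8   59.4] 9.76 -> t [-0.0021 -0.0015  0.0199] turn 0.001
(array([225.5, 250.1]), np.int32(218), array([217, 243,  18,  15], dtype=int32)) [ 54.84123015   8.98282648 -14.41964389]
```

View pics/st.png

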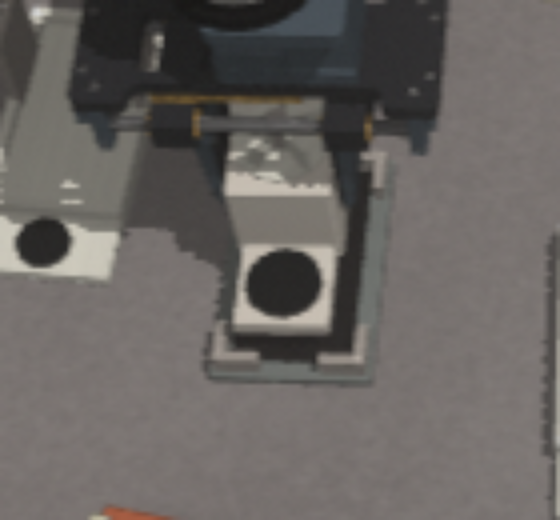

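The module hangs over the stand, its tag at about (284,282) in the crop and roughly centred between the lugs. I lower it the rest of the way.

Call:
apply_moves(
  deltas=[
    [0,0,0.006,0,0],
    [0,0,0.012,0,0],
    [0,0,0.017,0,0],
    [0,0,0.017,0,0],
    [0,0,0.017,0,0],
  ],
)

```text
time_s: 7.1
ee_pos: [552.5, -184.7, 40.7]
ee_rot: [-180.0, 0.0, 9.7]
force: [-1.1, -0.1, -3.0]
gripper_width: 56.2
gripper_force: 24.9
```

Call:
apply_moves(
  deltas=[
    [0,0,0,0,0],
    [0,0,0,0,0],
    [0,0,0,0,0],
    [0,0,0,0,0],
  ],
)

```text
time_s: 7.5
ee_pos: [552.7, -184.8, 41.1]
ee_rot: [180.0, -0.0, 9.7]
force: [-0.9, -0.3, -3.4]
gripper_width: 56.1
gripper_force: 24.9
```

Call:
apply_moves(
  deltas=[
    [0,0,0.0015,0,0],
    [0,0,0.0025,0,0],
    [0,0,0.0025,0,0],
    [0,0,0.0025,0,0],
  ],
)

```text
time_s: 7.9
ee_pos: [552.7, -184.7, 39.3]
ee_rot: [180.0, -0.0, 9.7]
force: [-3.3, 2.1, 5.4]
gripper_width: 56.1
gripper_force: 24.9
```

Call:
apply_moves(
  deltas=[
    [0,0,0,0,0.4],
    [0,0,0,0,0.6],
    [0,0,0,0,0.6],
    [0,0,0,0,0.6],
  ],
)

```text
time_s: 8.3
ee_pos: [552.7, -184.8, 38.3]
ee_rot: [180.0, -0.0, 9.7]
force: [-0.0, 0.7, 0.4]
gripper_width: 73.2
gripper_force: 0.0
```

Call:
apply_moves(
  deltas=[
    [0,0,-0.02,0,0.6],
    [0,0,-0.045,0,0.6],
    [0,0,-0.07,0,0.6],
    [0,0,-0.08,0,0.6],
    [0,0,-0.08,0,0.6],
  ],
)

```text
time_s: 8.8
ee_pos: [553.5, -185.1, 119.7]
ee_rot: [179.9, -0.2, 9.7]
force: [-0.2, -1.1, 0.7]
gripper_width: 72.5
gripper_force: 0.0
```

Call:
apply_moves(
  deltas=[
    [-0.03,-0.015,0,0,-1],
    [-0.05,-0.0255,0,0,-1],
    [-0.05,-0.0255,0,0,-1],
    [-0.05,-0.0255,0,0,-1],
    [-0.05,-0.0255,0,0,-1],
  ],
)

```text
time_s: 9.3
ee_pos: [500.0, -168.4, 118.0]
ee_rot: [180.0, -0.0, 9.7]
force: [1.0, -0.7, -1.1]
gripper_width: 35.8
gripper_force: 0.0
```

```bash
python3 - <<'E'
from h import *
S=cams.grab_frame("scene");T=cams.grab_frame("top"); s=env.state(); print(s["ee_pos"].round(1),s["ee_rot"].round(1),s["gripper_width"],s["gripper_force"])
for n,I in(("scene",S),("top",T)):
  g=proj(n,[552+55,-184+9,25]); b=tagpix(I,g,14); print(n,g.round(1),b,plane(n,b[0],25).round(1))
x,y=proj("scene",[552,-184,90]).astype(int);a=cv2.resize(S[y-50:y+50,x-65:x+65],(390,300))
x,y=proj("top",[552,-184,90]).astype(int);b=cv2.resize(T[y-50:y+50,x-65:x+65],(390,300)); cv2.imwrite("pics/rel.png",np.hstack([a,b]))
E
```

```text
[ 499.9 -168.4  118.1] [180.   -0.    9.7] 28.169741533504887 0.0
scene [227.3 254.4] (array([227. , 254.6]), np.int32(212), array([219, 247,  17,  16], dtype=int32)) [ 607.7 -175.5   25. ]
top [398.2 224.7] (array([398.9, 224.8]), np.int32(179), array([391, 218,  16,  15], dtype=int32)) [ 606.8 -176.8   25. ]
```

View pics/rel.png

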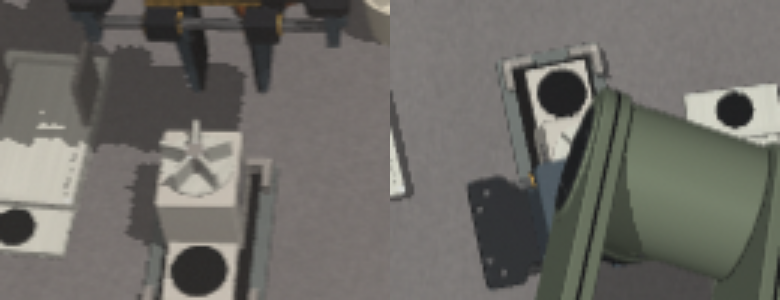

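The module stands released on the stand, with its origin at about (552,-185.5) and within tolerance. In the left crop the fingers are above and behind it, and the impeller hub is at (197,155). Now the push.

Call:
apply_moves(
  deltas=[
    [0,0,0.015,0,-1],
    [0,0,0.034,0,-1],
    [0,0,0.034,0,-1],
    [0,0,0.034,0,-1],
  ],
)

```text
time_s: 9.8
ee_pos: [499.5, -168.2, 84.4]
ee_rot: [-180.0, 0.0, 9.7]
force: [0.1, 0.4, 0.3]
gripper_width: 0.6
gripper_force: 0.0
```

Call:
apply_moves(
  deltas=[
    [0.014,0,0,0,-1],
    [0.03,0,0,0,-1],
    [0.046,0,0,0,-1],
    [0.062,0,0,0,-1],
    [0.078,0,0,0,-1],
  ],
)

```text
time_s: 10.3
ee_pos: [578.4, -154.5, 85.6]
ee_rot: [180.0, -0.2, 9.7]
force: [0.2, 0.8, 0.6]
gripper_width: 0.5
gripper_force: 0.0
```

Call:
apply_moves(
  deltas=[
    [0.016,0,0,0,-1],
    [0.032,0,0,0,-1],
    [0.032,0,-0.035,0,-1],
    [0.032,0,-0.05,0,-0.5],
  ],
)

```text
time_s: 10.7
ee_pos: [610.7, -149.4, 137.6]
ee_rot: [179.9, -0.3, 9.8]
force: [0.4, -0.4, 0.3]
gripper_width: 5.7
gripper_force: 0.0
```

```bash
python3 - <<'E'
from h import *
L=[]
for i in range(4):
    S=cams.grab_frame("scene"); x,y=proj("scene",[552,-185,90]).astype(int); L.append(cv2.resize(S[y-35:y+45,x-40:x+40],(200,200)))
cv2.imwrite("pics/spin.png",np.hstack(L))
b=tagpix(S,proj("scene",[607,-176,25]),14); print(b,plane("scene",b[0],25).round(1)); goto([552,-185.5,130],99.7)
E
```

```text
(array([226.4, 255. ]), np.int32(215), array([218, 247,  18,  16], dtype=int32)) [ 608.8 -176.5   25. ]
ee [ 608.1 -149.3  134.7] 9.74 -> t [-0.0614  0.0262  0.0047] turn -1.57
```

View pics/spin.png

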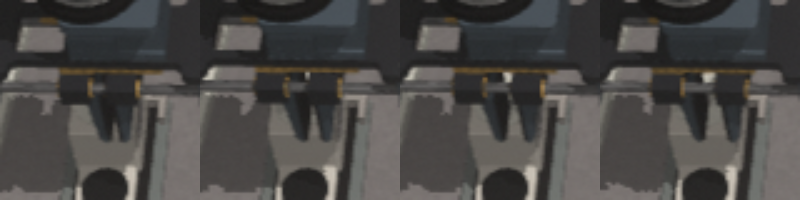

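Call:
apply_moves(
  deltas=[
    [-0.04,0.026,-0.03,0,0.9],
    [-0.09,0.026,-0.06,0,0.9],
    [-0.14,0.026,-0.06,0,0.9],
    [-0.18,0.026,-0.06,0,0.9],
    [-0.18,0.026,-0.06,0,0.9],
  ],
)

```text
time_s: 11.4
ee_pos: [428.4, -205.0, 193.5]
ee_rot: [-179.9, 0.3, 9.6]
force: [0.5, -0.5, 0.2]
gripper_width: 60.1
gripper_force: 0.0
```

```bash
python3 - <<'E'
from h import *
L=[]
for i in range(4):
    S=cams.grab_frame("scene"); x,y=proj("scene",[552,-185,90]).astype(int); L.append(cv2.resize(S[y-30:y+30,x-30:x+30],(200,200)))
cv2.imwrite("pics/spin2.png",np.hstack(L)); goto([552,-185.5,130],99.7)
E
```

```text
ee [ 435.5 -205.6  194.1] 9.73 -> t [ 1.182e-01 -1.000e-04  6.410e-02] turn -1.57
```

View pics/spin2.png

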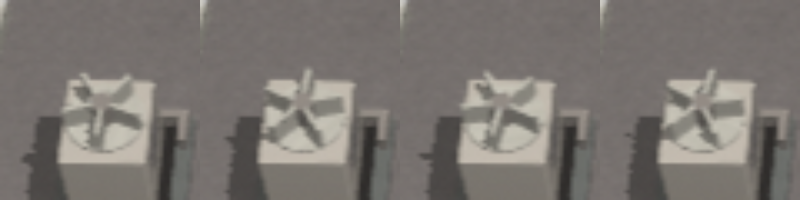

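The impeller is at a clearly different angle in each successive frame, so it spins on by itself. Next I turn 90° to regrip by the front and back faces.

Call:
apply_moves(
  deltas=[
    [0.04,0,0,-0.15,0.75],
    [0.08,0,0,-0.3,0.75],
    [0.118,0,0,-0.45,0.75],
    [0.118,0,0,-0.6,0.75],
    [0.118,0,0,-0.74,0.75],
  ],
)

```text
time_s: 12.1
ee_pos: [553.4, -184.5, 192.8]
ee_rot: [-179.9, 0.0, 52.6]
force: [-0.3, -0.4, -0.2]
gripper_width: 80.4
gripper_force: 0.0
```

Call:
apply_moves(
  deltas=[
    [0,0,0.01,-0.14,0.75],
    [0,0,0.03,-0.28,0.75],
    [0,0,0.06,-0.42,0.75],
    [0,0,0.06,-0.56,0.75],
    [0,0,0.06,-0.7,0.75],
  ],
)

```text
time_s: 12.6
ee_pos: [551.7, -184.7, 132.1]
ee_rot: [-179.8, -0.1, 92.6]
force: [0.5, 0.3, 0.2]
gripper_width: 79.7
gripper_force: 0.0
```

Call:
apply_moves(
  deltas=[
    [0,0,0,-0.13,0.75],
    [0,0,0,-0.13,0.75],
    [0,0,0,-0.13,0.75],
    [0,0,0,-0.13,0.75],
  ],
)

```text
time_s: 13.0
ee_pos: [551.3, -185.3, 134.0]
ee_rot: [-180.0, -0.0, 99.6]
force: [0.1, -0.1, -0.7]
gripper_width: 79.7
gripper_force: 0.0
```

```bash
python3 - <<'E'
from h import *
goto([552,-185.5,41],99.7); print(env.state()["qpos"].round(1))
E
```

```text
ee [ 551.3 -185.3  134. ] 99.62 -> t [-0.0003  0.0007  0.093 ] turn -0.001
[-19.7  22.4  95.6  -0.   62.  -29.3]
```

Call:
apply_moves(
  deltas=[
    [0,0,0.02,0,0.75],
    [0,0,0.045,0,0.75],
    [0,0,0.07,0,0.75],
    [0,0,0.093,0,0.75],
    [0,0,0.093,0,0.75],
  ],
)

```text
time_s: 13.5
ee_pos: [548.6, -184.7, 38.5]
ee_rot: [-179.7, -0.2, 99.6]
force: [0.2, -0.3, -0.8]
gripper_width: 79.7
gripper_force: 0.0
```

Call:
apply_moves(
  deltas=[
    [0,0,0,0,0.75],
    [0,0,0,0,0.75],
    [0,0,0,0,0.75],
  ],
)

```text
time_s: 13.8
ee_pos: [551.8, -185.9, 42.9]
ee_rot: [179.9, 0.1, 99.7]
force: [0.2, 0.7, -1.3]
gripper_width: 79.8
gripper_force: 0.0
```

Call:
apply_moves(
  deltas=[
    [0,0,0,0,0.1],
    [0,0,0,0,0.1],
    [0,0,0,0,0.1],
    [0,0,0,0,0.1],
    [0,0,0,0,0.1],
  ],
  grip_force=25,
)

```text
time_s: 14.3
ee_pos: [551.7, -185.8, 42.2]
ee_rot: [179.9, 0.1, 99.7]
force: [1.0, 0.4, 4.4]
gripper_width: 63.9
gripper_force: 25.0
```

Call:
apply_moves(
  deltas=[
    [0,0,-0.01,0,0.1],
    [0,0,-0.03,0,0.1],
    [0,0,-0.055,0,0.1],
    [0,0,-0.08,0,0.1],
    [0,0,-0.09,0,0.1],
  ],
)

```text
time_s: 14.8
ee_pos: [550.9, -185.8, 133.3]
ee_rot: [179.9, 0.1, 99.7]
force: [0.6, -0.1, -3.2]
gripper_width: 63.8
gripper_force: 25.0
```

Call:
apply_moves(
  deltas=[
    [0,0,0,0,0.1],
    [0,0,0,0,0.1],
    [0,0,0,0,0.1],
  ],
)

```text
time_s: 15.1
ee_pos: [549.5, -185.2, 129.7]
ee_rot: [-179.8, -0.1, 99.7]
force: [-0.6, -0.1, -3.3]
gripper_width: 64.2
gripper_force: 25.0
```

```bash
python3 - <<'E'
from h import *
p=env.state()["ee_pos"]; dz=float(0)
S=cams.grab_frame("scene")
g=proj("scene",[p[0]+55,p[1]+9,p[2]-16]); b=tagpix(S,g); w=plane("scene",b[0],p[2]-16); print(b,(w-p).round(1))
goto([482.6,-331.7,140],95.8)
E
```

```text
(array([221.5, 231.6]), np.int32(237), array([213, 224,  18,  16], dtype=int32)) [ 56.9   9.4 -16. ]
ee [ 549.7 -185.2  129.9] 99.68 -> t [-0.1331 -0.0908 -0.0101] turn 0.068
```

Call:
apply_moves(
  deltas=[
    [-0.03,-0.02,-0.005,0.02,0.1],
    [-0.06,-0.041,-0.005,0.04,0.1],
    [-0.09,-0.061,-0.005,0.068,0.1],
    [-0.118,-0.08,-0.005,0.068,0.1],
    [-0.133,-0.091,-0.005,0.068,0.1],
  ],
)

```text
time_s: 15.65
ee_pos: [481.8, -334.0, 135.3]
ee_rot: [-179.9, -0.0, 95.7]
force: [0.3, 0.7, -3.2]
gripper_width: 64.0
gripper_force: 25.0
```

Call:
apply_moves(
  deltas=[
    [0,0,0,0,0.1],
    [0,0,0,0,0.1],
    [0,0,0,0,0.1],
    [0,0,0,0,0.1],
    [0,0,0,0,0.1],
  ],
)

```text
time_s: 16.15
ee_pos: [483.8, -331.2, 136.4]
ee_rot: [180.0, -0.0, 95.9]
force: [1.1, 0.8, -3.6]
gripper_width: 63.7
gripper_force: 25.0
```

```bash
python3 - <<'E'
from h import *
S=cams.grab_frame("scene");T=cams.grab_frame("top"); p=env.state()["ee_pos"]; goto([482.6,-331.7,130],95.8)
g=proj("scene",[p[0]+56,p[1]+5.7,p[2]-17.2]); b=tagpix(S,g); w=plane("scene",b[0],p[2]-17.2); print(b,(w-p).round(1))
x,y=g.astype(int); a=cv2.resize(S[y-50:y+50,x-65:x+65],(390,300))
x,y=proj("top",[500,-331,90]).astype(int);b=cv2.resize(T[y-50:y+50,x-65:x+65],(390,300)); cv2.imwrite("pics/pass.png",np.hstack([a,b]))
E
```

```text
ee [ 483.7 -331.5  136.5] 95.84 -> t [-0.0001 -0.0011  0.0065] turn 0.001
(array([159.7, 191.9]), np.int32(214), array([151, 185,  18,  15], dtype=int32)) [ 57.    5.5 -17.2]
```

View pics/pass.png

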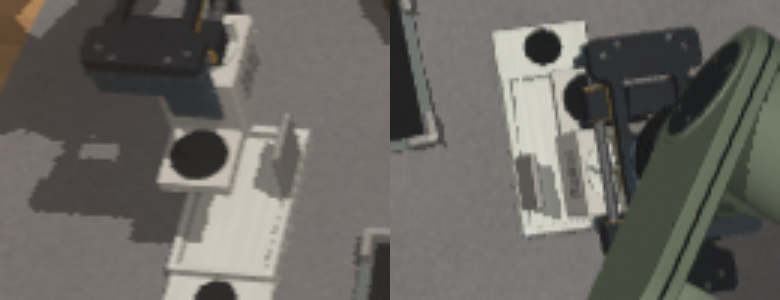

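The module hangs over the pass nest, upright, with its tag at (200,154) in the left crop, pointing to the disc sign. I lower it in stages and watch the force.

Call:
apply_moves(
  deltas=[
    [0,-0.0015,0.01,0,0.1],
    [0,-0.0015,0.025,0,0.1],
    [0,-0.0015,0.04,0,0.1],
    [0,-0.0015,0.05,0,0.1],
    [0,-0.0015,0.055,0,0.1],
  ],
)

```text
time_s: 16.75
ee_pos: [481.2, -331.7, 80.0]
ee_rot: [-179.9, -0.1, 95.8]
force: [0.0, -0.2, -2.5]
gripper_width: 64.0
gripper_force: 25.0
```

Call:
apply_moves(
  deltas=[
    [0,0,0,0,0.1],
    [0,0,0,0,0.1],
    [0,0,0,0,0.1],
  ],
)

```text
time_s: 17.05
ee_pos: [482.4, -332.5, 82.2]
ee_rot: [179.9, 0.1, 95.8]
force: [0.5, -0.5, -3.9]
gripper_width: 63.8
gripper_force: 25.0
```

Call:
apply_moves(
  deltas=[
    [0,0,0.006,0,0.1],
    [0,0,0.012,0,0.1],
    [0,0,0.018,0,0.1],
    [0,0,0.024,0,0.1],
    [0,0,0.024,0,0.1],
  ],
)

```text
time_s: 17.55
ee_pos: [481.2, -331.6, 56.2]
ee_rot: [-179.9, -0.1, 95.8]
force: [0.6, -0.6, -2.9]
gripper_width: 64.3
gripper_force: 25.0
```

```bash
python3 - <<'E'
from h import *
goto([482.6,-331.7,42.2],95.8)
S=cams.grab_frame("scene");p=env.state()["ee_pos"]
g=proj("scene",[p[0]+56,p[1]+5.7,p[2]-17.2]); b=tagpix(S,g,10); w=plane("scene",b[0],p[2]-17.2); print(b,w.round(1),(w-p).round(1))
E
```

```text
ee [ 481.2 -331.6   56.2] 95.79 -> t [-0.0002  0.0014  0.014 ] turn -0.0
(array([168. , 212.6]), np.int32(194), array([160, 206,  17,  14], dtype=int32)) [ 538.  -326.    39.5] [ 56.5   5.9 -17.2]
```

Call:
apply_moves(
  deltas=[
    [0,0,0.005,0,0.1],
    [0,0,0.01,0,0.1],
    [0,0,0.014,0,0.1],
    [0,0,0.014,0,0.1],
    [0,0,0.014,0,0.1],
  ],
)

```text
time_s: 18.1
ee_pos: [481.9, -332.1, 43.4]
ee_rot: [-180.0, -0.0, 95.8]
force: [0.6, -0.3, -3.8]
gripper_width: 63.5
gripper_force: 25.0
```

Call:
apply_moves(
  deltas=[
    [0,0,0.001,0,0.1],
    [0,0,0.002,0,0.1],
    [0,0,0.002,0,0.1],
  ],
)

```text
time_s: 18.4
ee_pos: [482.1, -332.3, 42.2]
ee_rot: [180.0, 0.0, 95.8]
force: [-1.6, 1.2, 2.4]
gripper_width: 63.9
gripper_force: 25.0
```

Call:
apply_moves(
  deltas=[
    [0,0,0,0,0.5],
    [0,0,0,0,0.75],
    [0,0,0,0,0.75],
    [0,0,0,0,0.75],
  ],
)

```text
time_s: 18.8
ee_pos: [482.1, -332.2, 41.5]
ee_rot: [180.0, 0.0, 95.8]
force: [0.1, -0.2, 0.2]
gripper_width: 79.3
gripper_force: 0.0
```

Call:
apply_moves(
  deltas=[
    [0,0,-0.02,0,0.75],
    [0,0,-0.045,0,0.75],
    [0,0,-0.07,0,0.75],
    [0,0,-0.095,0,0.75],
    [0,0,-0.12,0,0.75],
  ],
)

```text
time_s: 19.3
ee_pos: [481.9, -332.1, 162.5]
ee_rot: [180.0, 0.0, 95.8]
force: [0.2, -0.7, -0.3]
gripper_width: 79.9
gripper_force: 0.0
```

Call:
apply_moves(
  deltas=[
    [0.04,0,0,0.14,0.6],
    [0.08,0,0,0.28,0.6],
    [0.12,0,0,0.42,0.6],
    [0.16,0,0,0.56,0.6],
    [0.2,0,0,0.7,0.6],
  ],
)

```text
time_s: 19.8
ee_pos: [461.4, -131.7, 161.5]
ee_rot: [180.0, -0.0, 55.3]
force: [0.9, -0.6, -0.6]
gripper_width: 73.1
gripper_force: 0.0
```

```bash
python3 - <<'E'
from h import *
S=cams.grab_frame("scene");T=cams.grab_frame("top")
r=[]
for n,I in(("scene",S),("top",T)):
  g=proj(n,[538,-326,25]); b=tagpix(I,g,10); r.append(b[0]); print(n,b,plane(n,b[0],25).round(1))
print(tri(r[1],r[0]))
goto([499.3,244.5,150],-1)
E
```

```text
scene (array([168.8, 216.6]), np.int32(187), array([161, 210,  17,  14], dtype=int32)) [ 539. -327.   25.]
top (array([461.7, 251.1]), np.int32(189), array([454, 244,  16,  15], dtype=int32)) [ 537.9 -327.8   25. ]
(array([ 537.96185905, -328.00524665,   23.25173779]), np.float64(0.585944605051498))
ee [ 460.6 -129.4  161.5] 55.81 -> t [ 0.3311 -0.1781  0.0115] turn 0.992
```

Call:
apply_moves(
  deltas=[
    [0.034,-0.018,0,0.13,0.6],
    [0.068,-0.036,0,0.26,0.6],
    [0.102,-0.054,0,0.39,0.6],
    [0.136,-0.072,0,0.52,0.6],
    [0.17,-0.09,0,0.65,0.6],
  ],
)

```text
time_s: 20.4
ee_pos: [483.9, 58.8, 161.6]
ee_rot: [180.0, -0.0, 18.2]
force: [0.4, 0.1, -0.5]
gripper_width: 73.1
gripper_force: 0.0
```

Call:
apply_moves(
  deltas=[
    [0.016,-0.036,0,0.12,0.6],
    [0.034,-0.074,0,0.24,0.6],
    [0.052,-0.112,0,0.342,0.6],
    [0.068,-0.15,0,0.342,0.6],
    [0.076,-0.166,0,0.342,0.6],
  ],
)

```text
time_s: 20.9
ee_pos: [503.6, 242.2, 161.3]
ee_rot: [-180.0, -0.1, -1.0]
force: [0.3, -0.2, -1.1]
gripper_width: 73.0
gripper_force: 0.0
```

Call:
apply_moves(
  deltas=[
    [0,0,0,0,0.6],
    [0,0,0,0,0.6],
    [0,0,0,0,0.6],
    [0,0,0,0,0.6],
  ],
)

```text
time_s: 21.3
ee_pos: [503.0, 238.0, 161.6]
ee_rot: [180.0, -0.0, -1.2]
force: [0.6, 0.3, -0.2]
gripper_width: 73.1
gripper_force: 0.0
```

```bash
python3 - <<'E'
from h import *
goto([499.3,244.5,39.5],-1)
E
```

```text
ee [503.  238.  161.6] -1.25 -> t [-0.0038 -0.0064  0.1221] turn -0.004
```

Call:
apply_moves(
  deltas=[
    [-0.003,-0.005,0,0,0.6],
    [-0.003,-0.005,0.02,0,0.6],
    [-0.003,-0.005,0.04,0,0.6],
    [-0.003,-0.005,0.04,0,0.6],
    [-0.003,-0.005,0.04,0,0.6],
  ],
)

```text
time_s: 21.8
ee_pos: [500.0, 244.5, 121.7]
ee_rot: [180.0, 0.0, -1.2]
force: [-0.3, -0.5, 0.5]
gripper_width: 73.5
gripper_force: 0.0
```

Call:
apply_moves(
  deltas=[
    [0,0,0,0,0.6],
    [0,0,0,0,0.6],
    [0,0,0,0,0.6],
  ],
)

```text
time_s: 22.1
ee_pos: [500.4, 244.7, 122.2]
ee_rot: [-180.0, -0.1, -1.2]
force: [0.5, -0.1, 0.0]
gripper_width: 72.8
gripper_force: 0.0
```

Call:
apply_moves(
  deltas=[
    [0,0,0.02,0,0.6],
    [0,0,0.04,0,0.6],
    [0,0,0.06,0,0.6],
    [0,0,0.075,0,0.6],
    [0,0,0.082,0,0.6],
  ],
)

```text
time_s: 22.6
ee_pos: [499.4, 244.3, 38.4]
ee_rot: [179.9, 0.1, -1.2]
force: [-0.9, 0.5, 1.1]
gripper_width: 73.1
gripper_force: 0.0
```

Call:
apply_moves(
  deltas=[
    [0,0,0,0,0.6],
    [0,0,0,0,0.6],
    [0,0,0,0,0.0],
    [0,0,0,0,0.0],
    [0,0,0,0,0.0],
  ],
)

```text
time_s: 23.1
ee_pos: [500.5, 245.0, 40.2]
ee_rot: [-179.9, -0.1, -1.2]
force: [-0.5, 1.4, 2.5]
gripper_width: 56.2
gripper_force: 24.9
```

Call:
apply_moves(
  deltas=[
    [0,0,0,0,0.0],
    [0,0,0,0,0.0],
  ],
)

```text
time_s: 23.3
ee_pos: [500.5, 245.0, 40.2]
ee_rot: [-179.9, -0.1, -1.2]
force: [-0.3, 1.3, 5.3]
gripper_width: 56.3
gripper_force: 24.9
```

Call:
apply_moves(
  deltas=[
    [0,0,-0.01,0,0.0],
    [0,0,-0.03,0,0.0],
    [0,0,-0.055,0,0.0],
    [0,0,-0.08,0,0.0],
    [0,0,-0.09,0,0.0],
  ],
)

```text
time_s: 23.8
ee_pos: [500.6, 244.7, 131.4]
ee_rot: [-180.0, -0.1, -1.1]
force: [-0.3, 0.3, -2.6]
gripper_width: 56.1
gripper_force: 24.9
```

Call:
apply_moves(
  deltas=[
    [0,0,0,0,0.0],
    [0,0,0,0,0.0],
    [0,0,0,0,0.0],
  ],
)

```text
time_s: 24.1
ee_pos: [498.9, 244.0, 127.8]
ee_rot: [179.9, 0.2, -1.2]
force: [1.0, 0.2, -3.4]
gripper_width: 55.7
gripper_force: 24.9
```

```bash
python3 - <<'E'
from h import *
goto([564.3,0.2,130],11.1)
S=cams.grab_frame("scene");p=env.state()["ee_pos"]
g=proj("scene",[p[0]+56,p[1]-1,p[2]-15]); b=tagpix(S,g); w=plane("scene",b[0],p[2]-15); print(b,(w-p).round(1))
E
```

```text
ee [498.9 244.  127.8] -1.16 -> t [ 0.0703  0.2425 -0.0022] turn -0.214
(array([433.1, 244.8]), np.int32(166), array([424, 236,  20,  18], dtype=int32)) [ 55.8  -2.3 -15. ]
```

Call:
apply_moves(
  deltas=[
    [0.01,0.03,0,-0.04,0.0],
    [0.02,0.07,0,-0.08,0.0],
    [0.032,0.11,0,-0.12,0.0],
    [0.044,0.15,0,-0.16,0.0],
    [0.055,0.19,0,-0.214,0.0],
  ],
)

```text
time_s: 24.65
ee_pos: [550.9, 51.9, 128.4]
ee_rot: [-180.0, 0.1, 11.2]
force: [0.8, -0.3, -1.6]
gripper_width: 56.1
gripper_force: 24.9
```

```bash
python3 - <<'E'
from h import *
goto([564.3,0.2,130],11.1)
E
```

```text
ee [550.9  51.9 128.4] 11.24 -> t [ 0.003   0.0533 -0.0016] turn 0.002
```

Call:
apply_moves(
  deltas=[
    [0.001,0.025,0,0,0.0],
    [0.003,0.045,0,0,0.0],
    [0.003,0.053,0,0,0.0],
    [0.003,0.053,0,0,0.0],
    [0.003,0.053,0,0,0.0],
  ],
)

```text
time_s: 25.15
ee_pos: [563.7, 2.9, 129.0]
ee_rot: [-180.0, 0.1, 11.1]
force: [-0.1, -0.6, -4.2]
gripper_width: 56.2
gripper_force: 24.9
```

Call:
apply_moves(
  deltas=[
    [0,0,0.01,0,0.0],
    [0,0,0.025,0,0.0],
    [0,0,0.045,0,0.0],
    [0,0,0.06,0,0.0],
    [0,0,0.06,0,0.0],
  ],
)

```text
time_s: 25.65
ee_pos: [561.9, 3.1, 66.7]
ee_rot: [-179.9, 0.3, 11.2]
force: [0.1, 0.0, -4.1]
gripper_width: 55.9
gripper_force: 24.9
```

Call:
apply_moves(
  deltas=[
    [0,0,0,0,0.0],
    [0,0,0,0,0.0],
    [0,0,0,0,0.0],
    [0,0,0,0,0.0],
  ],
)

```text
time_s: 26.05
ee_pos: [564.7, 2.1, 70.2]
ee_rot: [180.0, -0.1, 11.1]
force: [-0.3, 0.3, -3.0]
gripper_width: 55.8
gripper_force: 24.9
```

```bash
python3 - <<'E'
from h import *
goto([564.3,0.2,40.2],11.1)
S=cams.grab_frame("scene");p=env.state()["ee_pos"]
g=proj("scene",[p[0]+55,p[1]+10.8,p[2]-15]); b=tagpix(S,g,12); w=plane("scene",b[0],p[2]-15); print(b,w.round(1),(w-p).round(1))
E
```

```text
ee [564.7   2.1  70.2] 11.11 -> t [-0.0007  0.0018  0.03  ] turn 0.0
(array([312.5, 267.4]), np.int32(146), array([304, 260,  18,  16], dtype=int32)) [619.4  11.6  55. ] [ 54.8   9.6 -15. ]
```

Call:
apply_moves(
  deltas=[
    [0,0.001,0.008,0,0.0],
    [0,0.001,0.016,0,0.0],
    [0,0.001,0.024,0,0.0],
    [0,0.001,0.028,0,0.0],
    [0,0.001,0.028,0,0.0],
  ],
)

```text
time_s: 26.6
ee_pos: [564.1, 1.1, 40.7]
ee_rot: [-180.0, 0.1, 11.1]
force: [-0.0, 0.6, -2.7]
gripper_width: 56.0
gripper_force: 24.9
```

Call:
apply_moves(
  deltas=[
    [0,0,0.001,0,0.0],
    [0,0,0.002,0,0.0],
    [0,0,0.002,0,0.0],
    [0,0,0.002,0,0.0],
  ],
)

```text
time_s: 27.0
ee_pos: [564.7, 1.1, 40.1]
ee_rot: [180.0, -0.0, 11.1]
force: [-1.0, -0.5, 3.2]
gripper_width: 56.1
gripper_force: 24.9
```

In contact; release and retreat.

Call:
apply_moves(
  deltas=[
    [0,0,0,0,0.4],
    [0,0,0,0,0.6],
    [0,0,0,0,0.6],
    [0,0,0,0,0.6],
  ],
)

```text
time_s: 27.4
ee_pos: [564.5, 1.1, 39.3]
ee_rot: [180.0, -0.0, 11.1]
force: [-0.2, -0.3, 0.1]
gripper_width: 72.9
gripper_force: 0.0
```

Call:
apply_moves(
  deltas=[
    [0,0,-0.03,0,0.6],
    [0,0,-0.06,0,0.6],
    [0,0,-0.09,0,0.6],
    [0,0,-0.12,0,0.6],
    [0,0,-0.15,0,0.6],
  ],
)

```text
time_s: 27.9
ee_pos: [564.3, 1.1, 190.6]
ee_rot: [180.0, -0.0, 11.1]
force: [1.2, 0.8, -0.2]
gripper_width: 72.8
gripper_force: 0.0
```

Call:
apply_moves(
  deltas=[
    [-0.05,0,0,0,0.6],
    [-0.1,0,0,0,0.6],
    [-0.15,0,0,0,0.6],
    [-0.18,0,0,0,0.6],
    [-0.18,0,0,0,0.6],
  ],
)

```text
time_s: 28.4
ee_pos: [383.7, -33.8, 189.4]
ee_rot: [-180.0, 0.1, 11.0]
force: [0.6, 0.4, 0.8]
gripper_width: 72.9
gripper_force: 0.0
```

```bash
python3 - <<'E'
from h import *
S=cams.grab_frame("scene");T=cams.grab_frame("top")
for k,P in(("round",[538,-327,25]),("cross",[619,11,25])):
  r=[tagpix(I,proj(n,P),10)[0] for n,I in(("top",T),("scene",S))]; print(k,r,tri(*r))
cv2.imwrite("pics/end.png",S)
E
```

```text
round [array([461.7, 251.1]), array([168.8, 216.5])] (array([ 537.9395949 , -327.91537813,   23.63641268]), np.float64(0.5575556825435399))
cross [array([322.5, 222.2]), array([312.4, 274.3])] (array([618.43953326,  10.70322924,  23.67383682]), np.float64(0.4882066774041974))
```

View pics/end.png

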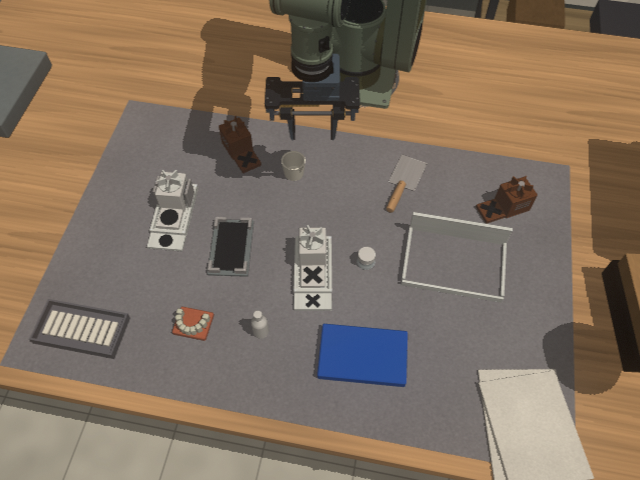

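The picture shows the round module in the pass nest (tag 169,217) and the cross module in the reject nest (tag 312,274). Both tags measure about 24 mm high, so the modules are fully down, and the bystanders have not moved.

```bash
python3 -c "
from workcell import env
print(env.job_done())"
```

```text
the job is handed in; nothing more can be done
None
```

I handed the job in at about 28 s: the round module spun by itself on the stand and now sits in the pass nest, and the cross module sits in the reject nest. Both measured as fully down with the tag end towards the sign, and no verdict came back.

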